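Put the lemon away in the keeper with the catch-down sliding cover

TASK

Put the lemon away in the small wooden keeper. Its pale frosted cover is held shut by a stop ridge: lift the cover by its dark grip over the ridge and slide it fully open, set the lemon in the bay, then slide the cover all the way back until it drops down behind the ridge again. Leave the tape roll and the jars where they stand.

Things in the scene. Friction and masses are not known exactly. Their poses are not given: they have to be found in the camera images.
- keeper: Fixed pale wooden keeper, 186 (x) x 272 (y) x 76 mm; origin at the centre of its underside, z up, y along its length. Its +y half is an open-topped bay, its -y half just two rails at rim height (76 mm) on end posts. The cover lies over the bay when shut and slides along -y onto the rails to open.
- bay_floor (a point): centre of the bay's floor, 8 mm above the worktop, at y = 66 mm in the keeper's frame; axes as the keeper's. The bay is 146 mm (x) by 120 mm (y) inside, its rim 68 mm above the floor, its walls 8 to 12 mm thick.
- ridges (a point): midway between the tops of the two orange-brown stop ridges, one on each rail (x = -79 and +79 mm) at y = -2 mm of the keeper; each 7 mm high, 8 mm long along y, with upright faces; axes as the keeper's
- cover_grip (a point): point in the cover's dark wooden upright grip, a bar 60 mm along the keeper's x, 14 mm thick along y, 40 mm high; 14 mm below its top, 26 mm above the pale frosted top plate, 116 mm above the worktop when the cover is down (shut: right above bay_floor). Cover about 0.25 kg, plate 174 x 132 mm; it stays level on its guides and can only slide and rise.
- cover (a joint): travel of the cover along the keeper's -y, m: 0 shut, 0.117 fully open; about 1 N of drag. At 0.002 its grey feet meet the ridges unless it is raised more than 7 mm. From 0.018 on it is past them and can be lowered and slid flat. Coming back, raise it before 0.018; it can drop home only below 0.002.
- cover_lift (a joint): height of the cover above its rails, m: 0 down, at most 0.03; it falls by its own weight when let go
- lemon_center (a point): centre (half-way up) of the yellow lemon, 72 (its x, the long axis) x 57 x 58 mm high, 0.1 kg, lying loose on the worktop
- tape_roll: roll of pale tape lying flat near the lemon, 104 mm across, 25 mm high; origin under its centre; a bystander
- jar_honey: jar with a red lid behind the keeper, 60 mm across, 86 mm high; origin under its centre; a bystander
- spice_white: spice jar with a white cap behind the keeper, 40 mm across, 105 mm high; origin under its centre; a bystander
Not all that is in view belongs to the job. Leave any blue or purple look-alike of the part that bears lemon_center alone.

How it is judged:
On the way, in this order (a step that is already met when the one before it is completed fails the run):
1. the cover has been lifted over the ridges and slid open (travel over 95 mm) (value of joint cover above 0.095 m), for 0.2 s.
2. the lemon lies in the open bay (x of lemon_center in the frame of bay_floor between -0.062 and 0.062 m and y of lemon_center in the frame of bay_floor between -0.052 and 0.052 m and z of lemon_center in the frame of bay_floor below 0.05 m and linear speed of lemon below 0.05 m/s and contact force between the fingers and lemon below 0.1 N and value of joint cover above 0.08 m), for 0.2 s.
At the end, for the whole second after the job is handed in: The lemon rests in the bay (centre at least 8 mm inside the walls, under 50 mm above its floor); the cover is shut (travel under 4 mm) and down (under 2.5 mm above the rails); tape roll, red-lidded jar and white-capped jar are within 30 mm of where they stood (value of joint cover below 0.004 m and value of joint cover_lift below 0.0025 m and velocity of joint cover below 0.01 m/s and x of lemon_center in the frame of bay_floor between -0.062 and 0.062 m and y of lemon_center in the frame of bay_floor between -0.052 and 0.052 m and z of lemon_center in the frame of bay_floor below 0.05 m and linear speed of lemon below 0.02 m/s and distance of each of tape_roll, jar_honey, spice_white from where it was at the start of the episode below 0.03 m); the robot touches nothing.
It fails at once if the tape roll or a jar is shifted by more than 30 mm (distance of any of tape_roll, jar_honey, spice_white from where it was at the start of the episode above 0.03 m).
It also fails if it takes over 61 s, if anything falls off the work surface, if the arm or the gripper's body presses on something with over 40 N, if the wrist force passes 120 N, or if a joint passes its speed limit or range.

ROBOT

A 6-joint arm with a two-finger parallel gripper is mounted at the origin on a cart in front of the work surface, level with it; the furniture and walls round the work are solid. World frame = base frame: x ahead of the robot, y to its left, z up, the work surface at z = 0. Lengths are in m, angles in rad, forces in N, time in s.
With the tool pointing down it reaches from about 0.35 to 0.975 m from the base axis. Payload 4.9 kg.
Tool frame: the origin (TCP) lies at the very end of the fingers, on their centre line; the grasp point (between the pads) lies 19 mm behind it; z points along the fingers, y is the line along which they close (so a half turn about z gives the same grasp; the last joint's range is limited). The gripper opens to 85 mm and grips with 20 to 120 N. Pads are 22 mm wide; open, the fingers measure 114 mm over their backs; the gripper's body (76 mm by 85 mm) begins 54 mm behind the grasp point. The pads swing forward as they close: fully open they stand 13 mm farther back than shut.
Start: joints at [1.094, 0.053, 1.613, -0, 1.476, -0.119], TCP at [0.219, 0.585, 0.231] pointing down, gripper open.
Joint ranges: [-3.01, 3.01], [-1.01, 2.22], [0.06, 2.58], [-1.02, 4.17], [0.09, 2.62], [-3.14, 3.14]. Speed limits (rad/s): [2.57, 2.57, 3.14, 3.14, 3.14, 3.14].

INTERFACE

Orientations are given as a rotation vector (axis times angle).
In Python, from station import get_obs, get_image, finish_job gives the robot as it stands. The module is installed in compiled form; this text tells all that it offers.
- The arm moves only by the tool carry_out, never from a script. Its argument "rows" is a list of rows, each a list of 7 numbers: the turn, a rotation vector about the tool's x, y, z as a fraction of full scale, then the shift along the tool's x, y, z as a fraction of full scale, then the closure, from -1 (fully open) to 1 (shut). A call has 1 to 5 rows; each row is the pose to reach, as a shift and turn from the pose commanded when the call began, along the tool's axes at that moment, turning the shorter way round; what a row does not reach only later rows make up. Full scale, the value 1, is 300 mm for a shift and pi rad for a turn. A row lasts 1/10 s, in which the tool goes at most 50 mm and 8.59 degrees, less where a joint would pass 70% of its speed; a pose out of reach is approached as far as the arm can. A call with a number of a shift or a turn outside -1 to 1 is refused whole. A call with a gripper value outside its range is refused whole. The fingers move at their own pace and stop on an object; "force" is the grip in N (left out, the last holds). Time passes only in rows, so rows that repeat a pose let the fingers close. It gives the time, the measured TCP pose, the force, the opening and the grip force at its end, in the units of the state.
- get_obs(): the state, without advancing time (a new reading comes with each control period).
- get_image(name): name is "side" or "top" or "wrist"; returns a dict with "img" (420x560x3 uint8, blue, green, red), "mtx" (3x3 intrinsics, pixels), "D" ([k1, k2, p1, p2, k3] as OpenCV has them; the pictures are not rectified), "R" (3x3) and "t" (3): a world point X has camera coordinates R X + t. Camera axes: x right, y down, z forward; pixel columns grow to the right and rows downward; lengths in m; the calibration is good to about 2 mm. A picture is of the moment at which its call begins. There is no depth.
- finish_job(): hands the job in; it is judged then, once.
The state is a dict: "t": time; "q": joint angles; "dq": joint speeds; "effort": joint torques, N m; "tool_pos": TCP position; "tool_rot": TCP orientation; "contact_force": force on the tool from outside, world axes, zero at the start; "wrist_torque": the same for the moment, N m; "opening": finger opening in m; "grip_force": force on a finger pad.
Only numpy, scipy, OpenCV 4.12 (cv2) and the standard library are available. Lean on these libraries where they do the work, as an engineer would, in place of code of your own. Each camera call takes 0.05 s, during which the arm holds its last target. There are 200 camera calls.

## Working session

There is one attempt and no reset: what is moved stays moved. The work goes in short steps, Python scripts to look and compute and a tool call to move; the robot and the scene stay as the last step left them, time stands still between calls to the robot, and variables do not carry over. Pictures are saved under pics/ and viewed, at most 10 in all, crops included, and the job is handed in when it is done.

Besides the shell and the picture viewer there is one more tool, called after "Request:" by a JSON object that holds its "name" and its "arguments". carry_out: Moves the arm, as the interface text tells. Shift numbers are shares of 300 mm and turn numbers shares of pi rad, none past 1 either way. Its arguments: {"type":"object","properties":{"rows":{"type":"array"},"force":{"type":"number"}},"required":["rows"]}

```bash
mkdir -p pics; python3 - <<'E'
from station import *
import cv2,numpy as np
a=get_image("side");b=get_image("top")
cv2.imwrite("pics/side0.png",a["img"]);cv2.imwrite("pics/top0.png",b["img"])
o=get_obs();print(o)
for c in(a,b):print(c["mtx"],c["D"],-c["R"].T@c["t"],c["R"])
E
```

```text
{'t': 0.1, 'q': array([ 1.09397141e+00,  5.32775888e-02,  1.61412510e+00,  2.70004016e-06,
        1.47599421e+00, -1.19002144e-01]), 'dq': array([-0.00057726,  0.00039508, -0.00346557, -0.00123169, -0.00044815,
        0.00016864]), 'effort': array([-1.30628127e-04, -3.94904494e+01, -3.71363926e+01, -1.61825342e-04,
        3.90785848e-03, -1.72014143e-05]), 'tool_pos': array([0.21864419, 0.58492308, 0.23021304]), 'tool_rot': array([-5.58978416e-01, -3.09092167e+00,  2.70757477e-03]), 'contact_force': array([-0.02978158,  0.09763106, -0.04475301]), 'wrist_torque': array([0.03477673, 0.02179662, 0.02466401]), 'grip_force': 0.0, 'opening': 0.08572598378795389}
[[413.88308979   0.         277.53057029]
 [  0.         413.88308979 212.42737272]
 [  0.           0.           1.        ]] [-0.03025344  0.          0.          0.          0.        ] [ 0.15076068 -0.70165128  0.56765866] [[ 0.94395686 -0.32990059 -0.01053804]
 [-0.15260989 -0.407914   -0.90017576]
 [ 0.2926699   0.85133529 -0.43539931]]
[[437.40711035   0.         279.03439281]
 [  0.         437.40711035 199.90376626]
 [  0.           0.           1.        ]] [-0.00715901  0.          0.          0.          0.        ] [0.29579049 0.18568233 1.03162366] [[ 0.02345506 -0.999712   -0.00507688]
 [-0.98146083 -0.02206    -0.19038905]
 [ 0.19022222  0.00944835 -0.98169559]]
```

View pics/top0.png

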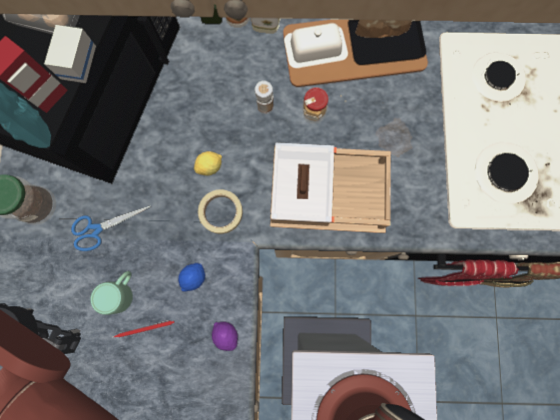

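View pics/side0.png

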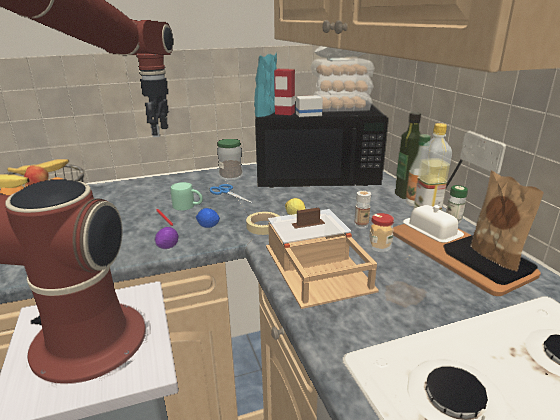

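Candidates for the lemon: yellow at top (207,163) / side (296,206); blue at (191,277) and purple at (224,336) are the look-alikes, and the bananas at side (40,168) are not on the job. I choose the yellow one. The keeper's cover is at top (303,183), with its dark grip at (303,181).

```bash
cat > h.py <<'E'
from station import *
import cv2,numpy as np
from scipy.spatial.transform import Rotation as Ro
def ray(c,p):
    u=cv2.undistortPoints(np.array([[p]],float),c["mtx"],c["D"])[0,0]
    return -c["R"].T@c["t"], c["R"].T@np.array([u[0],u[1],1])
def plane(c,p,z):
    o,d=ray(c,p); return o+d*(z-o[2])/d[2]
def tri(c1,p1,c2,p2):
    o1,d1=ray(c1,p1);o2,d2=ray(c2,p2)
    s=np.linalg.lstsq(np.c_[d1,-d2],o2-o1,rcond=None)[0]
    a,b=o1+s[0]*d1,o2+s[1]*d2
    return (a+b)/2,np.linalg.norm(a-b)
def blob(c,lo,hi,roi):
    x0,y0,x1,y1=roi
    h=cv2.cvtColor(c["img"],cv2.COLOR_BGR2HSV)
    m=np.zeros(h.shape[:2],np.uint8);m[y0:y1,x0:x1]=cv2.inRange(h,lo,hi)[y0:y1,x0:x1]
    cs=cv2.findContours(m,cv2.RETR_EXTERNAL,cv2.CHAIN_APPROX_NONE)[0]
    return max(cs,key=cv2.contourArea)
def cen(k):
    m=cv2.moments(k);return m["m10"]/m["m00"],m["m01"]/m["m00"]
E
python3 - <<'E'
from h import *
a=get_image("side");b=get_image("top")
Y=((20,110,100),(35,255,255))
l1=blob(a,*Y,(280,190,312,222));l2=blob(b,*Y,(185,140,230,185))
print("lemon",tri(a,cen(l1),b,cen(l2)),plane(b,cen(l2),.029),cv2.contourArea(l1),cv2.contourArea(l2))
w=np.array([plane(b,p[0],.029)[:2] for p in l2],np.float32);print(cv2.minAreaRect(w))
D=((0,0,0),(25,255,90))
g2=blob(b,*D,(285,155,325,210));w=np.array([plane(b,p[0],.13)[:2] for p in g2],np.float32)
print("grip top",cv2.minAreaRect(w),cv2.boundingRect(g2))
g1=blob(a,*D,(285,200,335,240));print(cv2.boundingRect(g1))
W=((0,0,190),(180,40,255))
k=blob(b,*W,(265,135,340,235));w=np.array([plane(b,p[0],.09)[:2] for p in k],np.float32);print("plate",cv2.minAreaRect(w),cv2.boundingRect(k))
im=cv2.resize(b["img"][130:245,170:400],None,fx=3.4,fy=3.4,interpolation=cv2.INTER_CUBIC);cv2.imwrite("pics/crop1.png",im)
E
```

```text
lemon (array([0.57310505, 0.36691275, 0.03560429]), np.float64(0.0012470607411261478)) [0.57557158 0.36797297 0.029     ] 205.0 457.5
((0.5756678581237793, 0.3683559000492096), (0.054152727127075195, 0.0615500770509243), 1.2386250495910645)
grip top ((0.5130167007446289, 0.14490970969200134), (0.01832444593310356, 0.06991223990917206), 87.3656005859375) (299, 165, 10, 33)
(296, 210, 24, 16)
plate ((0.5217553973197937, 0.14367857575416565), (0.13242588937282562, 0.17306724190711975), 88.14993286132812) (271, 143, 63, 79)
```

View pics/crop1.png

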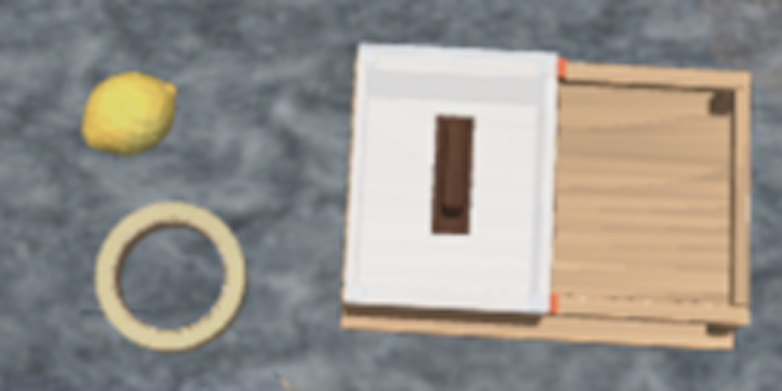

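The crop confirms the yellow lemon at crop (127,113), with the tape at (170,276). The cover plate spans (344–558, 43–312), with the dark grip centred at about (454,175). The keeper is yawed about −2°.

```bash
cat >> h.py <<'E'
def go(p,yaw=None,n=5,o=None):
    "numbers for carry_out: tool pointing down, tool-y at angle yaw (deg)"
    o=o or get_obs();R=Ro.from_rotvec(o["tool_rot"])
    d=R.inv().apply(np.array(p)-o["tool_pos"])
    y=R.apply([0,1,0]);
    if yaw is None: yaw=np.degrees(np.arctan2(y[1],y[0]))
    Y=np.array([np.cos(np.radians(yaw)),np.sin(np.radians(yaw)),0]);Z=np.array([0,0,-1.])
    T=Ro.from_matrix(np.c_[np.cross(Y,Z),Y,Z])
    r=(R.inv()*T).as_rotvec()/np.pi
    print("turn",r.round(4),"shift",(d/.3).round(4),"dist",np.linalg.norm(d).round(3),"deg",np.degrees(np.linalg.norm(r)*np.pi).round(1))
E
python3 - <<'E'
from h import *
go([.37,.365,.22],88); 
b=get_image("top");l2=blob(b,(20,110,100),(35,255,255),(185,140,230,185))
w=np.array([plane(b,p[0],.029)[:2] for p in l2],np.float32);print(cv2.fitEllipse(w*1000))
c=get_image("top");k=blob(b,(15,20,140),(32,140,255),(190,185,250,240));print("tape",plane(b,cv2.minEnclosingCircle(k)[0],.02))
E
```

```text
turn [-4.000e-04 -1.000e-04 -1.028e-01] shift [-0.7294 -0.5105  0.0356] dist 0.267 deg 18.5
((575.7301635742188, 367.9734802246094), (53.499778747558594, 64.6032943725586), 28.814212799072266)
tape [0.46284775 0.33478619 0.02      ]
```

Request:
{"name": "carry_out", "arguments": {"rows": [[0,0,-0.103,-0.73,-0.51,0.036,-0.2],[0,0,-0.103,-0.73,-0.51,0.036,-0.2],[0,0,-0.103,-0.73,-0.51,0.036,-0.2],[0,0,-0.103,-0.73,-0.51,0.036,-0.2],[0,0,-0.103,-0.73,-0.51,0.036,-0.2]], "force": 40}}

```text
t: 0.8
tool_pos: [0.3595, 0.3805, 0.2214]
tool_rot: [0.053, 3.141, 0.0]
contact_force: [0.9, 0.0, -0.8]
opening: 0.0514
grip_force: 0.0
```

```bash
python3 - <<'E'
from h import *
print(get_obs()["opening"]);go([.519,.1445,.20],88)
E
```

```text
0.051396908729874374
turn [0.0001 0.0001 0.0004] shift [-0.5576 -0.7686  0.0712] dist 0.286 deg 0.1
```

Request:
{"name": "carry_out", "arguments": {"rows": [[0,0,0,-0.557,-0.768,0.07,-0.2],[0,0,0,-0.557,-0.768,0.07,-0.2],[0,0,0,-0.557,-0.768,0.07,-0.2],[0,0,0,-0.557,-0.768,0.07,-0.2],[0,0,0,-0.557,-0.768,0.07,-0.2]]}}

```text
t: 1.3
tool_pos: [0.4991, 0.1736, 0.2031]
tool_rot: [0.054, 3.14, 0.0]
contact_force: [1.0, -0.1, 0.3]
opening: 0.0514
grip_force: 0.0
```

```bash
python3 - <<'E'
from h import *
go([.519,.1445,.20],88);w=get_image("wrist");cv2.imwrite("pics/w1.png",w["img"]);print(-w["R"].T@w["t"])
E
```

```text
turn [0.0001 0.0003 0.0002] shift [-0.0696 -0.0946  0.0103] dist 0.035 deg 0.1
[0.43334994 0.17554269 0.34629467]
```

View pics/w1.png

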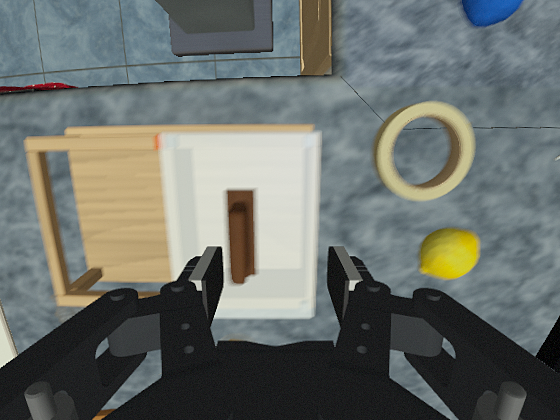

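The wrist view shows the grip at about (241,236), left of the finger midline (275), and the plate corners at (321,130) and (315,318). I'll measure from those.

```bash
python3 - <<'E'
from h import *
w=get_image("wrist")
P=[plane(w,p,.09) for p in [(321,130),(315,318)]];print(P)
for p in [(229,190),(255,190),(232,283),(255,275)]: print(plane(w,p,.09)[:2],plane(w,p,.13)[:2])
go([.519,.1445,.15],88);go([.519,.1445,.10],88)
E
```

```text
[array([0.44144058, 0.20632355, 0.09      ]), array([0.61549945, 0.20050723, 0.09      ])]
[0.48772298 0.12844516] [0.47967755 0.13508292]
[0.48861281 0.15043426] [0.48042808 0.15362968]
[0.57505929 0.12408868] [0.5533416  0.13140843]
[0.56762305 0.1458209 ] [0.54706948 0.14973852]
turn [-0.0005  0.     -0.002 ] shift [-0.0655 -0.0852  0.175 ] dist 0.062 deg 0.4
turn [-0.0005  0.     -0.002 ] shift [-0.0655 -0.0849  0.3417] dist 0.107 deg 0.4
```

Request:
{"name": "carry_out", "arguments": {"rows": [[0,0,-0.002,-0.072,-0.096,0.17,-0.2],[0,0,-0.002,-0.072,-0.096,0.17,-0.2],[0,0,-0.002,-0.072,-0.096,0.25,-0.2],[0,0,-0.002,-0.072,-0.096,0.33,-0.2],[0,0,-0.002,-0.072,-0.096,0.33,-0.2]]}}

```text
t: 1.9
tool_pos: [0.5156, 0.1465, 0.1002]
tool_rot: [-0.043, -3.133, 0.001]
contact_force: [-0.2, -0.7, -1.5]
opening: 0.0514
grip_force: 0.0
```

```bash
python3 - <<'E'
from h import *
w=get_image("wrist");cv2.imwrite("pics/w2.png",w["img"]);go([.521,.141,.1],88)
E
```

```text
turn [-0.0001 -0.0014  0.0025] shift [-0.0138 -0.0184  0.008 ] dist 0.007 deg 0.5
```

View pics/w2.png

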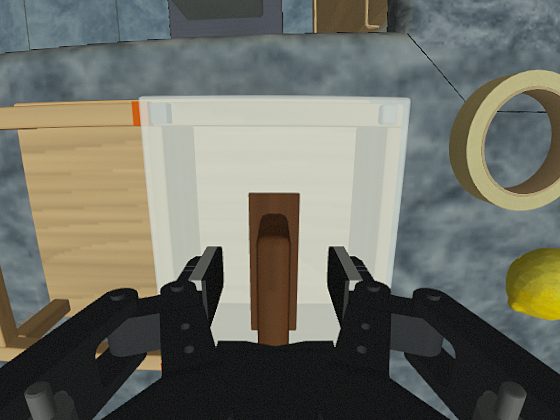

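The bar at (274,270) is centred between the pads at (213,275) and (337,275), so I close on it.

Request:
{"name": "carry_out", "arguments": {"rows": [[0,0,0,0,0,0,1],[0,0,0,0,0,0,1],[0,0,0,0,0,0,1],[0,0,0,0,0,0,1],[0,0,0,0,0,0,1]], "force": 60}}

```text
t: 2.45
tool_pos: [0.5199, 0.1456, 0.1061]
tool_rot: [0.044, 3.139, -0.001]
contact_force: [-2.9, -3.5, 6.2]
opening: 0.0129
grip_force: 60.7
```

Request:
{"name": "carry_out", "arguments": {"rows": [[0,0,0,0,0,0,1],[0,0,0,0,0,-0.02,1],[0,0,0,0,0,-0.04,1],[0,0,0,0,0,-0.05,1],[0,0,0,0,0,-0.05,1]]}}

```text
t: 2.95
tool_pos: [0.5199, 0.1455, 0.1199]
tool_rot: [0.044, 3.138, -0.001]
contact_force: [5.2, -3.8, -1.4]
opening: 0.0128
grip_force: 59.5
```

```bash
python3 - <<'E'
from h import *
o=get_obs();print(o);s=np.array([-np.sin(np.radians(-2)),np.cos(np.radians(-2)),0])
go(o["tool_pos"]-.03*s,o=o);go(o["tool_pos"]-.115*s,o=o)
E
```

```text
{'t': 2.95, 'q': array([ 1.35614455e-01, -5.60482996e-02,  1.91360991e+00, -1.03033352e-03,
        1.28134618e+00, -1.40662652e+00]), 'dq': array([-0.00199491,  0.0071789 ,  0.00767535, -0.00024131, -0.01427851,
       -0.0001642 ]), 'effort': array([  2.78102227, -33.04267645, -33.82439375,   0.99179104,
         1.1199918 ,  -0.15314753]), 'tool_pos': array([0.51988449, 0.1455483 , 0.11992871]), 'tool_rot': array([ 4.43536999e-02,  3.13847685e+00, -9.03744754e-04]), 'contact_force': array([ 5.21220012, -3.81857343, -1.41427313]), 'wrist_torque': array([-0.50092865, -0.74819547, -0.14750177]), 'grip_force': 59.49394941329956, 'opening': 0.012760994674849837}
turn [-0.0002  0.0009  0.    ] shift [ 0.0007 -0.1     0.0001] dist 0.03 deg 0.2
turn [-0.0002  0.0009  0.    ] shift [ 2.500e-03 -3.833e-01  2.000e-04] dist 0.115 deg 0.2
```

Request:
{"name": "carry_out", "arguments": {"rows": [[0,0,0,0,-0.05,0,1],[0,0,0,0.001,-0.1,0,1],[0,0,0,0.001,-0.15,0,1],[0,0,0,0.001,-0.2,0,1],[0,0,0,0.001,-0.2,0,1]]}}

```text
t: 3.45
tool_pos: [0.5179, 0.0851, 0.1195]
tool_rot: [0.046, 3.138, 0.001]
contact_force: [4.5, -0.3, -2.1]
opening: 0.013
grip_force: 59.5
```

```bash
python3 - <<'E'
from h import *
o=get_obs();print(o["contact_force"])
s=np.array([-np.sin(np.radians(-2)),np.cos(np.radians(-2)),0])
go(np.array([.5199,.1455,.105])-.116*s,o=o)
E
```

```text
[ 4.51838386 -0.27741957 -2.12772474]
turn [ 0.0002  0.0009 -0.    ] shift [ 0.0015 -0.1852  0.0481] dist 0.057 deg 0.2
```

Past the ridges. I slide to fully open, then lower.

Request:
{"name": "carry_out", "arguments": {"rows": [[0,0,0,0,-0.06,0,1],[0,0,0,0.001,-0.12,0,1],[0,0,0,0.001,-0.185,0,1],[0,0,0,0.001,-0.185,0.025,1],[0,0,0,0.001,-0.185,0.045,1]]}}

```text
t: 3.95
tool_pos: [0.5162, 0.0307, 0.1058]
tool_rot: [0.045, 3.138, 0.001]
contact_force: [-3.8, -0.9, 47.5]
opening: 0.0125
grip_force: 67.8
```

Request:
{"name": "carry_out", "arguments": {"rows": [[0,0,0,0,0,0,0.2],[0,0,0,0,0,0,-0.2],[0,0,0,0,0,0,-0.2],[0,0,0,0,0,-0.1,-0.2],[0,0,0,0,0,-0.3,-0.2]]}}

```text
t: 4.45
tool_pos: [0.5116, 0.0313, 0.1814]
tool_rot: [-0.043, -3.131, -0.002]
contact_force: [0.2, -0.1, -0.3]
opening: 0.0511
grip_force: 0.0
```

```bash
python3 - <<'E'
from h import *
b=get_image("top");cv2.imwrite("pics/top2.png",cv2.resize(b["img"][120:250,170:420],None,fx=3.2,fy=3.2))
go([.574,.3675,.2],28.8);go([.574,.3675,.2],28.8+180);print(get_obs()["q"])
E
```

```text
turn [0.0015 0.0027 0.3314] shift [-0.1564  1.1269 -0.0178] dist 0.341 deg 59.6
turn [-0.0031  0.0017 -0.6686] shift [-0.1564  1.1269 -0.0178] dist 0.341 deg 120.4
[-8.41943092e-02 -1.85299951e-01  1.90190001e+00  3.09963961e-04
  1.41579524e+00 -1.62788170e+00]
```

View pics/top2.png

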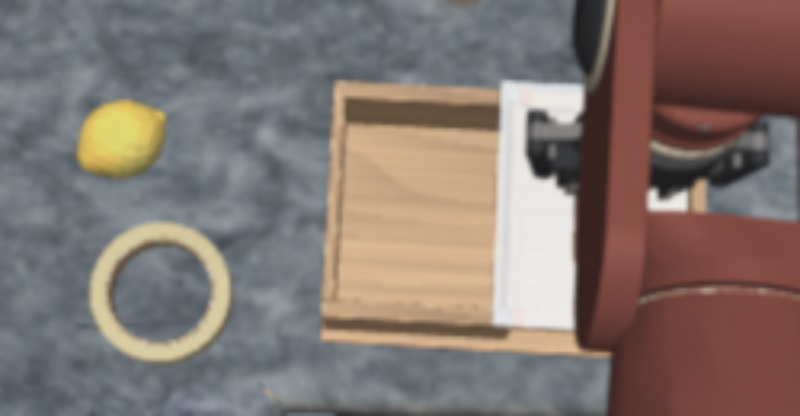

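The cover is open: its plate edge sits at crop (500,200) and the bay is clear. Next is the lemon.

Request:
{"name": "carry_out", "arguments": {"rows": [[0,0,0.16,-0.08,0.56,-0.02,-1],[0,0,0.16,-0.08,0.56,-0.02,-1],[0,0,0.16,-0.08,0.56,-0.02,-1],[0,0,0.16,-0.08,0.56,-0.02,-1],[0,0,0.16,-0.08,0.56,-0.02,-1]]}}

```text
t: 5.0
tool_pos: [0.5435, 0.2017, 0.1913]
tool_rot: [-0.818, -3.033, -0.002]
contact_force: [-0.0, -0.3, -0.1]
opening: 0.0856
grip_force: 0.0
```

```bash
python3 - <<'E'
from h import *
go([.572,.36,.17],28.8)
E
```

```text
turn [ 0.0003 -0.0004  0.1723] shift [0.1831 0.5039 0.0717] dist 0.162 deg 31.0
```

Request:
{"name": "carry_out", "arguments": {"rows": [[0,0,0.172,0.183,0.504,0.07,-1],[0,0,0.172,0.183,0.504,0.07,-1],[0,0,0.172,0.183,0.504,0.07,-1],[0,0,0.172,0.183,0.504,0.07,-1],[0,0,0.172,0.183,0.504,0.07,-1]]}}

```text
t: 5.5
tool_pos: [0.5721, 0.3573, 0.169]
tool_rot: [-1.598, -2.704, 0.003]
contact_force: [-0.1, -1.1, -0.6]
opening: 0.0853
grip_force: 0.0
```

```bash
python3 - <<'E'
from h import *
w=get_image("wrist");cv2.imwrite("pics/w3.png",w["img"])
k=blob(w,(18,110,80),(35,255,255),(100,0,460,420));p=cen(k);print(p,cv2.boundingRect(k),plane(w,p,.029))
e=cv2.fitEllipse(np.array([plane(w,q[0],.029)[:2] for q in k],np.float32)*1000);print(e)
go([.574,.3675,.08],28.8);go([.574,.3675,.017],28.8)
E
```

```text
(284.7691254752852, 188.6920659062104) (255, 151, 61, 77) [0.57559725 0.36886417 0.029     ]
((576.12890625, 367.985595703125), (54.7007942199707, 68.66515350341797), 28.591785430908203)
turn [-0.0006  0.0001  0.0003] shift [0.0312 0.0238 0.2983] dist 0.09 deg 0.1
turn [-0.0006  0.0001  0.0003] shift [0.0313 0.0242 0.5083] dist 0.153 deg 0.1
```

View pics/w3.png

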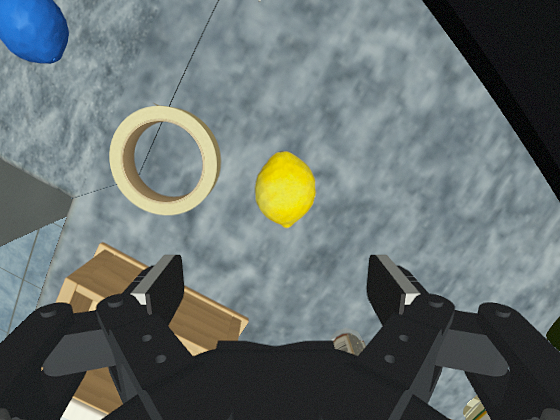

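Request:
{"name": "carry_out", "arguments": {"rows": [[0,0,0,0.033,0.027,0.14,-1],[0,0,0,0.033,0.027,0.28,-1],[0,0,0,0.033,0.027,0.4,-1],[0,0,0,0.033,0.027,0.525,-1],[0,0,0,0.033,0.027,0.525,-1]], "force": 25}}

```text
t: 6.05
tool_pos: [0.5707, 0.3643, 0.0063]
tool_rot: [-1.599, -2.696, 0.017]
contact_force: [-1.2, -0.9, -1.8]
opening: 0.0856
grip_force: 0.0
```

Request:
{"name": "carry_out", "arguments": {"rows": [[0,0,0,0,0,0,-0.3],[0,0,0,0,0,0,1],[0,0,0,0,0,0,1],[0,0,0,0,0,0,1],[0,0,0,0,0,0,1]]}}

```text
t: 6.55
tool_pos: [0.5777, 0.3692, 0.0169]
tool_rot: [1.601, 2.699, 0.006]
contact_force: [0.2, -2.0, 6.9]
opening: 0.0546
grip_force: 27.2
```

Request:
{"name": "carry_out", "arguments": {"rows": [[0,0,0,0,0,-0.05,1],[0,0,0,0,0,-0.15,1],[0,0,0,0,0,-0.3,1],[0,0,0,0,0,-0.45,1],[0,0,0,0,0,-0.5,1]]}}

```text
t: 7.05
tool_pos: [0.578, 0.3702, 0.1713]
tool_rot: [1.599, 2.697, 0.015]
contact_force: [-0.4, -0.2, 0.1]
opening: 0.0543
grip_force: 27.1
```

```bash
python3 - <<'E'
from h import *
w=get_image("wrist");cv2.imwrite("pics/w4.png",w["img"])
go([.522,.145,.17],-2);go([.522,.145,.17],178);print(get_obs()["q"])
E
```

```text
turn [ 0.0039 -0.001   0.1704] shift [-0.5691 -0.525  -0.    ] dist 0.232 deg 30.7
turn [ 0.0013  0.0051 -0.8296] shift [-0.5691 -0.525  -0.    ] dist 0.232 deg 149.3
[ 4.61274613e-01  2.26857863e-01  1.52183321e+00  1.98299080e-04
  1.38057472e+00 -3.90594448e-02]
```

View pics/w4.png

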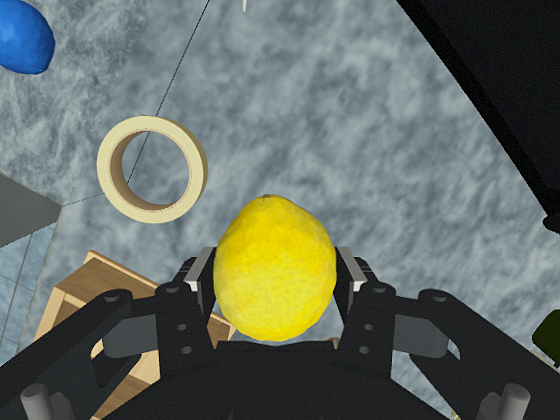

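Lemon is held at (275,268), and the tape is undisturbed. I carry it over the bay.

Request:
{"name": "carry_out", "arguments": {"rows": [[0,0,0.17,-0.569,-0.525,0,1],[0,0,0.17,-0.569,-0.525,0,1],[0,0,0.17,-0.569,-0.525,0,1],[0,0,0.17,-0.569,-0.525,0,1],[0,0,0.17,-0.569,-0.525,0,1]]}}

```text
t: 7.6
tool_pos: [0.5166, 0.1407, 0.1608]
tool_rot: [-2.261, -2.179, 0.005]
contact_force: [0.6, 0.8, -2.1]
opening: 0.0545
grip_force: 27.2
```

```bash
python3 - <<'E'
from h import *
go([.521,.147,.16],-2);go([.521,.147,.031],-2)
E
```

```text
turn [-0.0011  0.0004 -0.0006] shift [0.0217 0.014  0.0027] dist 0.008 deg 0.2
turn [-0.0011  0.0004 -0.0006] shift [0.0222 0.0154 0.4327] dist 0.13 deg 0.2
```

Request:
{"name": "carry_out", "arguments": {"rows": [[0,0,0,0.012,0.008,0.1,1],[0,0,0,0.012,0.008,0.2,1],[0,0,0,0.012,0.008,0.3,1],[0,0,0,0.012,0.008,0.4,1],[0,0,0,0.012,0.008,0.4,1]]}}

```text
t: 8.1
tool_pos: [0.5158, 0.146, 0.0365]
tool_rot: [-2.254, -2.178, 0.016]
contact_force: [-0.4, 0.4, -1.6]
opening: 0.0546
grip_force: 27.3
```

Request:
{"name": "carry_out", "arguments": {"rows": [[0,0,0,0,0,0,1],[0,0,0,0,0,0,1]]}}

```text
t: 8.3
tool_pos: [0.5225, 0.147, 0.0445]
tool_rot: [2.258, 2.182, 0.003]
contact_force: [-0.6, 0.4, -1.2]
opening: 0.0544
grip_force: 27.3
```

```bash
python3 - <<'E'
from h import *
go([.521,.147,.028],-2)
E
```

```text
turn [ 0.0008 -0.0001  0.0003] shift [-0.0001 -0.0051  0.0551] dist 0.017 deg 0.2
```

Request:
{"name": "carry_out", "arguments": {"rows": [[0,0,0,0,-0.005,0.03,1],[0,0,0,0,-0.005,0.06,1],[0,0,0,0,-0.005,0.06,1],[0,0,0,0,-0.005,0.06,1]]}}

```text
t: 8.7
tool_pos: [0.5198, 0.1468, 0.0248]
tool_rot: [-2.259, -2.183, 0.0]
contact_force: [0.7, -0.4, -1.1]
opening: 0.0542
grip_force: 27.0
```

Request:
{"name": "carry_out", "arguments": {"rows": [[0,0,0,0,0,0,-0.3],[0,0,0,0,0,0,-0.75],[0,0,0,0,0,0,-0.75],[0,0,0,0,0,0,-0.75],[0,0,0,0,0,0,-0.75]]}}

```text
t: 9.2
tool_pos: [0.52, 0.1468, 0.0251]
tool_rot: [2.259, 2.183, 0.0]
contact_force: [-0.2, -0.2, -0.1]
opening: 0.075
grip_force: 0.0
```

Request:
{"name": "carry_out", "arguments": {"rows": [[0,0,0,0,0,-0.08,-0.75],[0,0,0,0,0,-0.2,-0.75],[0,0,0,0,0,-0.35,-0.75],[0,0,0,0,0,-0.5,-0.75],[0,0,0,0,0,-0.6,-0.75]]}}

```text
t: 9.7
tool_pos: [0.521, 0.147, 0.2091]
tool_rot: [2.257, 2.181, 0.006]
contact_force: [0.5, -0.3, 0.1]
opening: 0.0749
grip_force: 0.0
```

```bash
python3 - <<'E'
from h import *
w=get_image("wrist");cv2.imwrite("pics/w5.png",w["img"])
k=blob(w,(18,110,80),(35,255,255),(0,0,560,420));print(plane(w,cen(k),.037))
go([.518,.031,.19],88);print(get_obs()["opening"])
E
```

```text
[0.80815705 0.09021427 0.037     ]
turn [ 0.0037  0.0026 -0.4997] shift [-0.3884 -0.0059  0.0804] dist 0.119 deg 90.0
0.07500276943097654
```

View pics/w5.png

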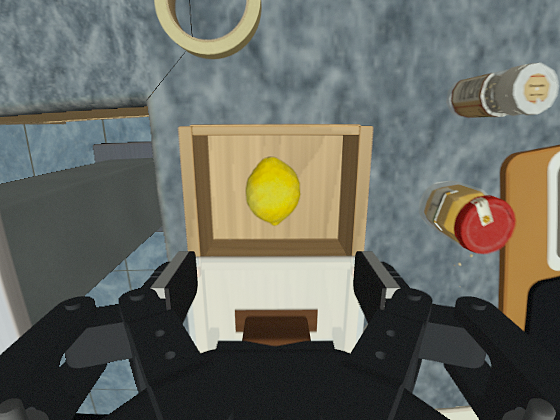

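The lemon lies centred in the bay at (273,190), and the jars are undisturbed. Next I go back to the grip at (276,325).

Request:
{"name": "carry_out", "arguments": {"rows": [[0,0,-0.25,-0.2,0,0,-0.2],[0,0,-0.25,-0.2,0,0,-0.2],[0,0,-0.25,-0.2,0,0,-0.2],[0,0,-0.25,-0.2,0,0,-0.2],[0,0,-0.25,-0.2,0,0,-0.2]]}}

```text
t: 10.25
tool_pos: [0.5177, 0.0866, 0.2046]
tool_rot: [-1.315, -2.853, 0.0]
contact_force: [0.3, -0.4, -0.4]
opening: 0.0515
grip_force: 0.0
```

```bash
python3 - <<'E'
from h import *
go([.517,.031,.19],88)
E
```

```text
turn [-0.00e+00 -1.00e-04 -2.64e-01] shift [-0.1394 -0.1219  0.0488] dist 0.057 deg 47.5
```

Request:
{"name": "carry_out", "arguments": {"rows": [[0,0,-0.257,-0.139,-0.122,0.05,-0.2],[0,0,-0.257,-0.139,-0.122,0.05,-0.2],[0,0,-0.257,-0.139,-0.122,0.05,-0.2],[0,0,-0.257,-0.139,-0.122,0.05,-0.2],[0,0,-0.257,-0.139,-0.122,0.05,-0.2]]}}

```text
t: 10.75
tool_pos: [0.5165, 0.0311, 0.1895]
tool_rot: [-0.202, -3.135, -0.0]
contact_force: [-0.5, 0.3, -0.2]
opening: 0.0513
grip_force: 0.0
```

Request:
{"name": "carry_out", "arguments": {"rows": [[0,0,0,0,0,0,-0.2],[0,0,0,0,0,0,-0.2],[0,0,0,0,0,0,-0.2]]}}

```text
t: 11.05
tool_pos: [0.5167, 0.0314, 0.1898]
tool_rot: [-0.214, -3.134, -0.0]
contact_force: [0.5, 0.8, -0.3]
opening: 0.0512
grip_force: 0.0
```

```bash
python3 - <<'E'
from h import *
go([.517,.031,.104],88)
E
```

```text
turn [-0.     -0.     -0.0323] shift [-0.0012 -0.0013  0.2861] dist 0.086 deg 5.8
```

Request:
{"name": "carry_out", "arguments": {"rows": [[0,0,-0.032,0,-0.001,0.07,-0.2],[0,0,-0.032,0,-0.001,0.14,-0.2],[0,0,-0.032,0,-0.001,0.21,-0.2],[0,0,-0.032,0,-0.001,0.28,-0.2],[0,0,-0.032,0,-0.001,0.28,-0.2]], "force": 60}}

```text
t: 11.55
tool_pos: [0.5141, 0.0313, 0.1025]
tool_rot: [-0.055, -3.134, -0.001]
contact_force: [-0.7, 0.1, -0.7]
opening: 0.0516
grip_force: 0.0
```

Request:
{"name": "carry_out", "arguments": {"rows": [[0,0,-0.002,0,0,0,-0.2],[0,0,-0.002,0,0,0,1],[0,0,-0.002,0,0,0,1],[0,0,-0.002,0,0,0,1],[0,0,-0.002,0,0,0,1]]}}

```text
t: 12.05
tool_pos: [0.5176, 0.031, 0.1076]
tool_rot: [0.044, 3.139, -0.0]
contact_force: [-1.3, 0.0, 6.7]
opening: 0.0126
grip_force: 60.4
```

Request:
{"name": "carry_out", "arguments": {"rows": [[0,0,0,0,0,-0.01,1],[0,0,0,0,0,-0.03,1],[0,0,0,0,0,-0.05,1],[0,0,0,0,0,-0.05,1]]}}

```text
t: 12.45
tool_pos: [0.5176, 0.031, 0.1218]
tool_rot: [0.043, 3.139, -0.0]
contact_force: [4.4, -0.6, -2.2]
opening: 0.013
grip_force: 59.5
```

```bash
python3 - <<'E'
from h import *
o=get_obs();print(o["contact_force"]);go([.5199,.1460,o["tool_pos"][2]],o=o)
E
```

```text
[ 4.38995709 -0.60173745 -2.16485279]
turn [-0.      0.0008  0.    ] shift [ 0.0028  0.3835 -0.    ] dist 0.115 deg 0.1
```

Request:
{"name": "carry_out", "arguments": {"rows": [[0,0,0,0,0.07,0,1],[0,0,0,0,0.14,0,1],[0,0,0,0,0.2,0,1],[0,0,0,0,0.25,0,1],[0,0,0,0,0.25,0,1]]}}

```text
t: 12.95
tool_pos: [0.52, 0.1074, 0.1212]
tool_rot: [0.041, 3.138, 0.001]
contact_force: [6.9, 1.0, -1.3]
opening: 0.0126
grip_force: 59.6
```

```bash
python3 - <<'E'
from h import *
o=get_obs();print(o["contact_force"]);go([.5199,.1460,o["tool_pos"][2]],o=o)
E
```

```text
[ 6.90680932  1.00215566 -1.32065859]
turn [ 0.0002  0.0012 -0.    ] shift [3.800e-03 1.285e-01 1.000e-04] dist 0.039 deg 0.2
```

Request:
{"name": "carry_out", "arguments": {"rows": [[0,0,0,0.002,0.05,0,1],[0,0,0,0.003,0.09,0,1],[0,0,0,0.003,0.12,0,1],[0,0,0,0.003,0.132,0,1],[0,0,0,0.003,0.132,0,1]]}}

```text
t: 13.45
tool_pos: [0.5212, 0.1454, 0.1217]
tool_rot: [0.043, 3.135, -0.001]
contact_force: [8.8, -0.4, -2.1]
opening: 0.0128
grip_force: 59.6
```

```bash
python3 - <<'E'
from h import *
o=get_obs();print(o["contact_force"]);go([.5199,.1460,.107],o=o)
E
```

```text
[ 8.77259892 -0.38217469 -2.06600091]
turn [-0.0003  0.0019  0.    ] shift [0.0048 0.0018 0.0489] dist 0.015 deg 0.4
```

Request:
{"name": "carry_out", "arguments": {"rows": [[0,0,0,-0.006,0.005,0,1],[0,0,0,-0.006,0.01,0,1],[0,0,0,-0.006,0.01,0,1]]}}

```text
t: 13.75
tool_pos: [0.5212, 0.1455, 0.1203]
tool_rot: [0.044, 3.141, -0.011]
contact_force: [3.7, -10.6, -1.2]
opening: 0.0129
grip_force: 59.7
```

Against the shut stop (−10.6 N in y). I lower and release.

Request:
{"name": "carry_out", "arguments": {"rows": [[0,0,0,0,-0.003,0.015,1],[0,0,0,0,-0.003,0.03,1],[0,0,0,0,-0.003,0.043,1],[0,0,0,0,-0.003,0.043,1]]}}

```text
t: 14.15
tool_pos: [0.5213, 0.1455, 0.1077]
tool_rot: [0.044, 3.141, -0.007]
contact_force: [4.9, -6.2, -1.8]
opening: 0.0128
grip_force: 59.8
```

Request:
{"name": "carry_out", "arguments": {"rows": [[0,0,0,0,0,0,0.2],[0,0,0,0,0,0,-0.2],[0,0,0,0,0,0,-0.2],[0,0,0,0,0,-0.1,-0.2],[0,0,0,0,0,-0.3,-0.2]]}}

```text
t: 14.65
tool_pos: [0.5174, 0.1475, 0.1841]
tool_rot: [-0.042, -3.131, 0.002]
contact_force: [1.2, -0.1, 0.1]
opening: 0.0513
grip_force: 0.0
```

Request:
{"name": "carry_out", "arguments": {"rows": [[0,0,0,0.1,0,-0.13,-0.2],[0,0,0,0.25,0,-0.13,-0.2],[0,0,0,0.25,0,-0.13,-0.2]]}}

```text
t: 14.95
tool_pos: [0.4423, 0.1503, 0.2275]
tool_rot: [0.04, 3.141, 0.001]
contact_force: [0.4, 0.3, -1.0]
opening: 0.0511
grip_force: 0.0
```

```bash
python3 - <<'E'
from h import *
w=get_image("wrist");a=get_image("side")
im=np.hstack([cv2.resize(w["img"],(400,300)),cv2.resize(a["img"][180:310,240:413],(400,300))]);cv2.imwrite("pics/end.png",im)
E
```

```text
(no output)
```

View pics/end.png

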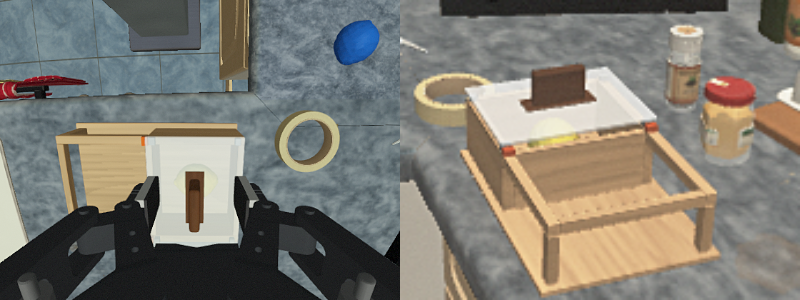

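The cover lies flat behind both orange ridges, at (508,149) and (650,127). The lemon shows through it at (550,132), the tape and jars have not moved, and the gripper is clear.

```bash
python3 -c "
from station import *
print(finish_job())"
```

```text
the job is handed in; nothing more can be done
None
```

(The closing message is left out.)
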